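Take a marked width off the reference print with spring dividers

ROBOT

A 7-joint arm with a two-finger parallel gripper is mounted at the origin on the work surface. World frame = base frame: x ahead of the robot, y to its left, z up, the work surface at z = 0. Lengths are in m, angles in rad, forces in N, time in s.
With the tool pointing down it reaches from about 0.4 to 0.925 m from the base axis. Payload 4.1 kg.
Tool frame: the origin (TCP) lies at the very end of the fingers, on their centre line; the grasp point (between the pads) lies 19 mm behind it (robot.grip_point_offset is the distance from the TCP to the grasp point, in m); z points along the fingers, y is the direction in which the jaws open and shut (so a half turn about z gives the same grasp; the last joint's range is limited). The gripper opens to 85 mm and grips with 20 to 120 N. Pads are 22 mm wide; open, the fingers measure 114 mm over their backs; the gripper's body (76 mm by 85 mm) begins 54 mm behind the grasp point. The pads swing forward as they close: fully open they stand 13 mm farther back than shut.
Start: joints at [1.168, 0.398, 0.045, 1.537, -0.019, 1.207, -0.051], TCP at [0.194, -0.62, 0.231] pointing down, gripper open.
Joint ranges: [-2.82, 2.82], [-0.49, 2.23], [-1.37, 1.46], [0, 2.46], [-1.36, 4.5], [0.23, 2], [-2.94, 2.94]. Speed limits (rad/s): [2.57, 2.57, 3.14, 3.14, 3.14, 3.14, 3.14].

INTERFACE

Orientations are given as a unit quaternion [x, y, z, w].
In Python, from station import observe, camera, get_calibration, ticket, robot gives the robot as it stands. The module is installed in compiled form; this text tells all that it offers.
- The arm moves only by the tool step_arm, never from a script. Its argument "steps" is a list of rows, each an object with "delta_pos": the shift along the tool's x, y, z in m, a list of three; "spin": the turn about the tool's z in degrees; "claw": the opening in per cent of the stroke, from 0 (shut) to 100 (fully open). A call has 1 to 5 rows; each row shifts and turns the pose as measured when the row begins, along the tool's axes as they then stand; what a row does not reach is not made up. A row lasts 1/12 s, in which the tool goes at most 41.7 mm and 7.16 degrees, less where a joint would pass 70% of its speed; a pose out of reach is approached as far as the arm can. A call with a gripper value outside its range is refused whole. The fingers move at their own pace and stop on an object; the grip force is fixed at half the most. Time passes only in rows, so rows that do not move let the fingers close. It gives the time, the measured TCP pose, the force and the opening at its end, in the units of the state.
- observe(): the state, without advancing time (a new reading comes with each control period).
- camera(name): name is "side" or "top"; returns (picture, depth): 400x640x3 uint8, blue, green, red; 400x640 float32, m along the optical axis (not along the pixel's ray), 0 where there is no reading.
- get_calibration(name): a dict with "intrinsics" (3x3 intrinsics, pixels), "k1" (the pictures are not rectified: a ray, as slopes to the right and down, at radius r is drawn at 1 + k1 r^2 times it, then the intrinsics apply), "cam_to_world" (4x4, takes a point from camera to world coordinates). Camera axes: x right, y up, looking along -z (the intrinsics and any distortion apply to the point x, -y, -z); pixel columns grow to the right and rows downward; lengths in m; the calibration is good to about 2 mm. A picture is of the moment at which its call begins. get_calibration takes no time and is no camera call.
- ticket.job_done(): hands the job in, once; it reports no verdict.
The state is a dict: "time": time; "joint_positions": joint angles; "joint_velocities": joint speeds; "tau": joint torques, N m; "tcp_pos": TCP position; "tool_rot": TCP orientation; "contact_force": force on the tool from outside, world axes, zero at the start; "torque": the same for the moment, N m; "opening": finger opening in m.
Only numpy, scipy, OpenCV 4.12 (cv2) and the standard library are available. Lean on these libraries where they do the work, as an engineer would, in place of code of your own. Each camera call takes 0.05 s, during which the arm holds its last target.

TASK

Pick the spring dividers up off their wooden rest and take off the width marked on the reference print: squeeze the legs like tweezers until one point is on each of the two charcoal ticks, points down and handle up, just touching the paper or a few millimetres above it. Hold that gap steady there: your program finishes while still holding the dividers squeezed on the ticks. Do not dig the points into the print, and leave the pastels, eraser and blending stump where they lie.

Things in the scene. Friction and masses are not known exactly. Their poses are not given: they have to be found in the camera images.
- grips (a point): Midway between the finger grips of the spring dividers, 28 mm above the table at the start; axes as dividers. The grips are upright knurled rolls, 14 mm across and 15 mm tall, on the outside of each straight steel leg, 68 mm from the pivot; 42 mm over both when open. The dividers (210 mm, 66 g, balanced near the grips) lie sloping 18 degrees, points on the table, handle in the notch of the wooden rest
- dividers: The spring dividers; origin on the pivot by the round spring bow (30 mm across). As they lie: x level, towards the points; y across the legs (squeezing direction); z up. Points in this frame, mm, open: grips' middle (63.5, 0, -20.5), middle between the points (145, 0, -47), handle's end (-53, 0, 17). They spring open by themselves
- leg_left (a joint): How far each leg is squeezed in, rad; 0 = open, points 59 mm apart; both legs move together. Tip gap in mm = 310 sin(0.192 - value): 0.050 is 44 mm, 0.121 is 22 mm. Width over the grips in mm = 16 + 136 sin(0.192 - value). Stiff spring: each grip needs 3.6 N for a 44 mm gap, 9 N for 22 mm, so let the gripper's effort be above 12 N
- point_left (a point): The very tip of one leg (on the dividers' +y side), 155 mm from the pivot; needle 4 mm thick. Axes of the dividers' leg
- point_right (a point): The very tip of the other leg (on the dividers' -y side)
- handle_end (a point): The far end of the dividers' handle, opposite the points
- print: Reference print: stiff white card 180 mm (its y) by 130 mm (its x), 2 mm thick, fixed to the table, a still life on it; origin at table height in the middle of its edge nearest the robot, x away from the robot. The ticks cross a thin pencil line along y in the plain margin, 20 mm in from that edge
- tick_a: One charcoal tick on the print, a straight dark stroke 18 mm long (its x) and 3 mm wide (its y); origin at its middle on the paper's surface, 2 mm above the table. z up. The two ticks stand side by side along the print's y, 22 to 44 mm apart
- tick_b: The other charcoal tick, the same
- rest: Wooden tool rest, fixed: base 45 x 100 x 8 mm with an upright 12 mm thick and 94 mm wide, notched on top (notch floor 55 mm, teeth 65 mm above the table; the handle, 10 mm thick, lies in the middle notch). Origin on the table under the dividers' grips; the upright is at x -106 mm. Lift the dividers straight up out of the notch
- pastel_a: Loose pastel stick or stub, 36 to 60 mm long, 13 mm square, to be left alone
- pastel_b: Loose pastel stick or stub, 36 to 60 mm long, 13 mm square, to be left alone
- pastel_c: Loose pastel stick or stub, 36 to 60 mm long, 13 mm square, to be left alone
- pastel_d: Loose pastel stick or stub, 36 to 60 mm long, 13 mm square, to be left alone
- pastel_e: Loose pastel stick or stub, 36 to 60 mm long, 13 mm square, to be left alone
- eraser: Kneaded eraser, 38 x 28 x 14 mm, to be left alone
- stump: Paper blending stump, 140 mm long, 12 mm thick, to be left alone

How it is judged:
On the way, in this order (a step that is already met when the one before it is completed fails the run):
1. the dividers are picked up off the rest, points clear of the table (height (world z) of each of point_left, point_right above 0.015 m and contact force between dividers and the fingers above 1 N and contact force between dividers and rest below 0.1 N), for 0.2 s.
2. one point is on each tick and the gap is held steady (((y of point_left in the frame of tick_a between -0.0035 and 0.0035 m and x of point_left in the frame of tick_a between -0.009 and 0.009 m and z of point_left in the frame of tick_a between -0.003 and 0.01 m and y of point_right in the frame of tick_b between -0.0035 and 0.0035 m and x of point_right in the frame of tick_b between -0.009 and 0.009 m and z of point_right in the frame of tick_b between -0.003 and 0.01 m) or (y of point_left in the frame of tick_b between -0.0035 and 0.0035 m and x of point_left in the frame of tick_b between -0.009 and 0.009 m and z of point_left in the frame of tick_b between -0.003 and 0.01 m and y of point_right in the frame of tick_a between -0.0035 and 0.0035 m and x of point_right in the frame of tick_a between -0.009 and 0.009 m and z of point_right in the frame of tick_a between -0.003 and 0.01 m)) and contact force between dividers and the fingers above 1.5 N and contact force between dividers and print below 5 N and height (world z) of handle_end above 0.03 m and velocity of joint leg_left between -0.05 and 0.05 rad/s and linear speed of dividers below 0.02 m/s), for 0.6 s.
At the end, for the whole second after the job is handed in: Held squeezed by the fingers (over 1.5 N), a point on each tick: within 3.5 mm across and 9 mm along it, under 10 mm above the paper; handle end over 30 mm high; legs and dividers still (0.05 rad/s, 20 mm/s); under 5 N on the print (all of step 2); the arm keeps its last pose, push and grip.
It fails at once if the points are dug into the print (over 12 N) (contact force between dividers and print above 12 N).
It fails at once if a pastel, the eraser or the stump is moved by more than 15 mm (distance of any of pastel_a, pastel_b, pastel_c, pastel_d, pastel_e, eraser, stump from where it was at the start of the episode above 0.015 m).
It also fails if it takes over 40 s, if anything falls off the work surface, if the arm or the gripper's body presses on something with over 40 N, if the wrist force passes 120 N, or if a joint passes its speed limit or range.

## Working session

There is one attempt and no reset: what is moved stays moved. The work goes in short steps, Python scripts to look and compute and a tool call to move; the robot and the scene stay as the last step left them, time stands still between calls to the robot, and variables do not carry over. Pictures are saved under pics/ and viewed, and the job is handed in when it is done.

Besides the shell and the picture viewer there is one more tool, called after "Emit:" as name(argument=value, ...), one argument or row to a line, values as JSON. step_arm: Moves the arm, as the interface text tells. Its arguments: {"type":"object","properties":{"steps":{"type":"array","items":{"type":"object","properties":{"delta_pos":{"type":"array","items":{"type":"number"}},"spin":{"type":"number"},"claw":{"type":"number"}}}}},"required":["steps"]}

```bash
mkdir -p pics; cat > h.py <<'E'
import numpy as np,cv2
from station import observe,camera,get_calibration,ticket,robot
def grab(n,tag):
    p,d=camera(n); np.savez(f'pics/{tag}.npz',p=p,d=d); cv2.imwrite(f'pics/{tag}.png',p); return p,d
def ray(n,uv):
    c=get_calibration(n);K=np.array(c['intrinsics']);T=np.array(c['cam_to_world'])
    uv=np.atleast_2d(np.array(uv,float))
    a=np.array([(uv[:,0]-K[0,2])/K[0,0],(uv[:,1]-K[1,2])/K[1,1]]).T
    r0=np.linalg.norm(a,axis=1);r=r0.copy()
    for _ in range(30): r=r0/(1+c['k1']*r*r)
    s=np.where(r0>0,r/np.maximum(r0,1e-9),1)[:,None]*a
    d=np.c_[s[:,0],-s[:,1],-np.ones(len(s))]
    return T[:3,3],d@T[:3,:3].T
def at_z(n,uv,z):
    o,d=ray(n,uv); return o+d*((z-o[2])/d[:,2])[:,None]
def at_d(n,uv,D):
    uv=np.atleast_2d(uv).astype(int); o,d=ray(n,uv); return o+d*D[uv[:,1],uv[:,0]][:,None]
def proj(n,P):
    c=get_calibration(n);K=np.array(c['intrinsics']);T=np.array(c['cam_to_world'])
    q=(np.atleast_2d(P)-T[:3,3])@T[:3,:3]; s=np.c_[q[:,0],-q[:,1]]/-q[:,2:3]
    s=s*(1+c['k1']*(s**2).sum(1,keepdims=True)); return s@K[:2,:2].T+K[:2,2]
E
python3 - <<'E'
from h import *
print(observe()); print(robot.grip_point_offset)
for n in('top','side'):
    grab(n,n+'0');c=get_calibration(n);print(n,np.round(c['intrinsics'],1).tolist(),c['k1'],np.round(c['cam_to_world'],3).tolist())
E
```

```text
{'time': 0.0, 'joint_positions': array([ 1.16800195,  0.3992087 ,  0.04502414,  1.53785678, -0.01868762,
        1.20688407, -0.05068355]), 'joint_velocities': array([ 0.00139957, -0.00125141, -0.00089402, -0.00153944, -0.0001134 ,
       -0.00020285,  0.00066381]), 'tau': array([-2.39895771e-04, -4.75122392e+01,  1.36446308e+00, -2.54223526e+01,
        1.15898470e-02,  9.32581461e-03,  6.79621436e-06]), 'tcp_pos': array([ 0.19428141, -0.61963801,  0.2302628 ]), 'tool_rot': array([ 9.88474553e-01,  1.51384018e-01, -2.16611473e-04, -9.43342250e-04]), 'contact_force': array([0.47037496, 1.27956345, 1.01716007]), 'torque': array([ 0.02644654,  0.0233645 , -0.01736345]), 'opening': 0.0853888531282257}
0.0187
top [[370.9, 0.0, 316.9], [0.0, 370.9, 203.6], [0.0, 0.0, 1.0]] -0.04890986122229872 [[-0.02, 0.999, -0.044, 0.546], [-1.0, -0.02, 0.001, 0.01], [0.0, 0.044, 0.999, 0.759], [0.0, 0.0, 0.0, 1.0]]
side [[455.8, 0.0, 329.6], [0.0, 455.8, 198.8], [0.0, 0.0, 1.0]] -0.078310564573304 [[0.999, 0.031, -0.031, 0.554], [-0.043, 0.515, -0.856, -0.688], [-0.01, 0.857, 0.515, 0.496], [0.0, 0.0, 0.0, 1.0]]
```

View pics/top0.png

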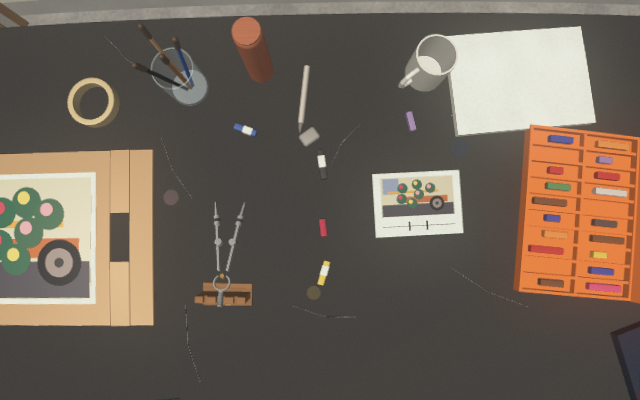

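View pics/side0.png

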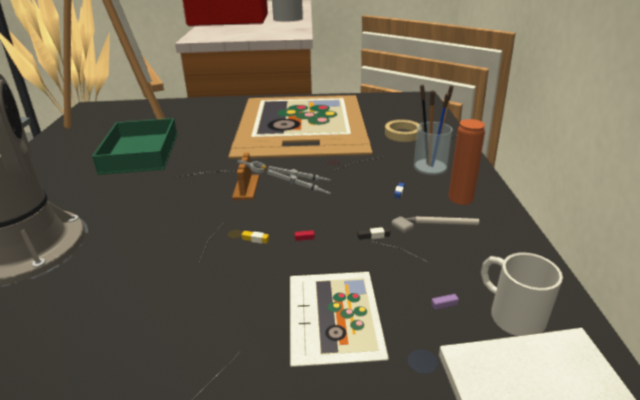

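The top view has world +x up and +y left. The dividers' grips are near (218,242) and (234,242), their points near (216,204) and (244,204), and the ticks near (409,226) and (427,225). The pastels lie between the dividers and the print. I'll zoom in next.

```bash
python3 - <<'E'
import cv2
p=cv2.imread('pics/top0.png');s=cv2.imread('pics/side0.png')
a=cv2.resize(p[190:320,185:275],None,fx=4.5,fy=4.5,interpolation=cv2.INTER_CUBIC)
cv2.imwrite('pics/z1.png',a)
b=cv2.resize(p[200:245,365:470],None,fx=7,fy=7,interpolation=cv2.INTER_CUBIC)
cv2.imwrite('pics/z2.png',b)
cv2.imwrite('pics/z3.png',cv2.resize(s[145:205,225:345],None,fx=6,fy=6,interpolation=cv2.INTER_CUBIC))
E
```

```text
(no output)
```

View pics/z1.png

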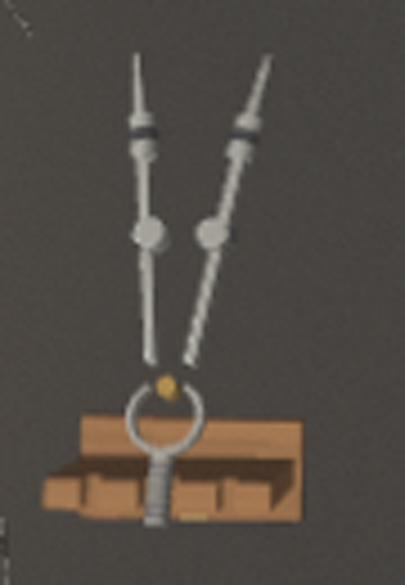

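View pics/z2.png

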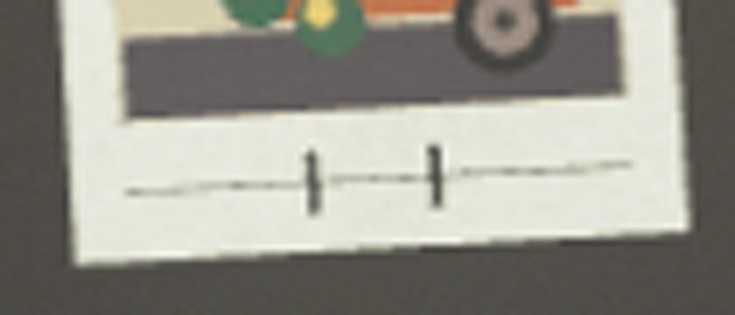

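View pics/z3.png

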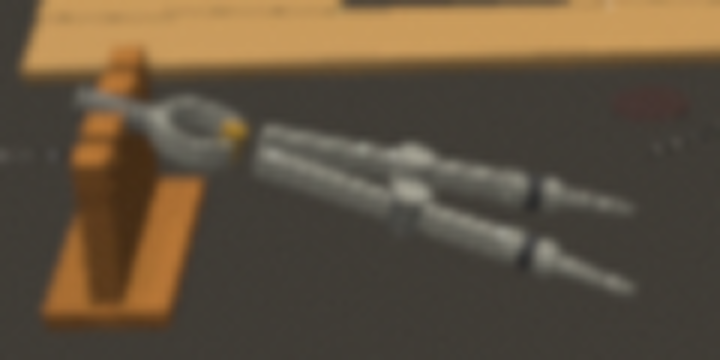

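```bash
cat > m0.py <<'E'
from h import *
def z(x,y,f,ox,oy): return [(x+.5)/f-.5+ox,(y+.5)/f-.5+oy]
Z1=lambda x,y:z(x,y,4.5,185,190); Z2=lambda x,y:z(x,y,7,365,200); Z3=lambda x,y:z(x,y,6,225,145)
def R(a): return np.round(np.array(a)*1000,1).tolist()
tl,tr=at_z('top',[Z1(135,53),Z1(270,55)],.002); print('tips',R([tl,tr]),'gap',R(np.linalg.norm(tl-tr)))
gl,gr=at_z('top',[Z1(148,233),Z1(212,233)],.0355); print('grips',R([gl,gr]),R(np.linalg.norm(gl-gr)))
print('pivot',R(at_z('top',[Z1(166,386)],.051)))
print('handle end',R(at_z('top',[Z1(155,522)],.066)))
print('side tips',R(at_z('side',[Z3(632,209),Z3(632,289)],.002)))
print('side grips',R(at_z('side',[Z3(412,153),Z3(410,186)],.0355)))
a,b=at_z('top',[Z2(313,182),Z2(435,179)],.002);print('ticks',R([a,b]),R(np.linalg.norm(a-b)))
print('tick ends',R(at_z('top',[Z2(311,150),Z2(315,214),Z2(433,145),Z2(438,208)],.002)))
c=at_z('top',[Z2(76,265),Z2(690,231)],.002);print('print near corners',R(c),R(np.linalg.norm(c[0]-c[1])))
d=np.load('pics/top0.npz')['d']; print(R(at_d('top',[[410,232],[395,175],[218,242],[232,242],[230,130+100],[300,330]],d)))
s=cv2.imread('pics/side0.png');cv2.imwrite('pics/z4.png',cv2.resize(s[265:365,280:390],None,fx=6,fy=6,interpolation=cv2.INTER_CUBIC))
E
python3 m0.py
```

```text
tips [[588.5, 219.1, 2.0], [586.4, 157.3, 2.0]] gap 61.8
grips [[508.4, 204.8, 35.5], [507.9, 176.9, 35.5]] 27.9
pivot [[444.5, 193.8, 51.0]]
handle end [[390.7, 195.3, 66.0]]
side tips [[588.7, 217.8, 2.0], [586.1, 158.0, 2.0]]
side grips [[507.9, 204.1, 35.5], [507.8, 178.5, 35.5]]
ticks [[531.1, -178.3, 2.0], [531.2, -214.3, 2.0]] 35.9
tick ends [[540.5, -178.0, 2.0], [521.8, -178.7, 2.0], [541.2, -214.0, 2.0], [522.7, -214.9, 2.0]]
print near corners [[508.5, -108.3, 2.0], [514.3, -289.3, 2.0]] 181.0
[[518.0, -179.0, 3.7], [635.2, -151.6, 4.1], [507.1, 204.4, 33.7], [506.8, 176.0, 37.3], [529.3, 188.5, -0.4], [324.5, 48.8, 1.7]]
```

View pics/z4.png

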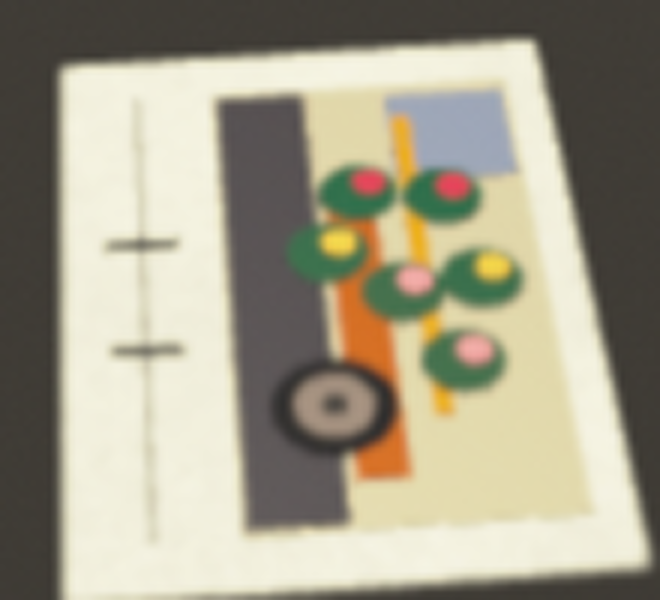

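```bash
cat >> h.py <<'E'
from scipy.spatial.transform import Rotation
def togo(target,heading):
    s=observe();M=Rotation.from_quat(s['tool_rot']).as_matrix()
    d=M.T@(np.array(target)-s['tcp_pos']);h=np.degrees(np.arctan2(M[1,0],M[0,0]))
    print('t',round(s['time'],2),'tcp',np.round(s['tcp_pos']*1e3,1),'head',round(h,2),'tilt',np.round(M[:,2],4),'open',round(s['opening']*1e3,2),'F',np.round(s['contact_force'],1))
    print('tool-axes mm to go',np.round(d*1e3,1),'spin',round(h-heading,2))
E
python3 - <<'E'
from m0 import *
Z4=lambda x,y:z(x,y,6,280,265)
print('side ticks',R(at_z('side',[Z4(141,244),Z4(147,350)],.002)))
togo([.5,-.2,.2],-2.2)
E
```

```text
tips [[588.5, 219.1, 2.0], [586.4, 157.3, 2.0]] gap 61.8
grips [[508.4, 204.8, 35.5], [507.9, 176.9, 35.5]] 27.9
pivot [[444.5, 193.8, 51.0]]
handle end [[390.7, 195.3, 66.0]]
side tips [[588.7, 217.8, 2.0], [586.1, 158.0, 2.0]]
side grips [[507.9, 204.1, 35.5], [507.8, 178.5, 35.5]]
ticks [[531.1, -178.3, 2.0], [531.2, -214.3, 2.0]] 35.9
tick ends [[540.5, -178.0, 2.0], [521.8, -178.7, 2.0], [541.2, -214.0, 2.0], [522.7, -214.9, 2.0]]
print near corners [[508.5, -108.3, 2.0], [514.3, -289.3, 2.0]] 181.0
[[518.0, -179.0, 3.7], [635.2, -151.6, 4.1], [507.1, 204.4, 33.7], [506.8, 176.0, 37.3], [529.3, 188.5, -0.4], [324.5, 48.8, 1.7]]
side ticks [[530.7, -178.6, 2.0], [532.4, -215.0, 2.0]]
t 0.1 tcp [ 194.3 -619.7  230.3] head 17.41 tilt [-6.0e-04  1.7e-03 -1.0e+00] open 85.34 F [ 0.4  0.4 -0.3]
tool-axes mm to go [ 417.3 -308.9   30.8] spin 19.61
```

Emit:
step_arm(
  steps=[
    {"delta_pos": [0,0,0],"spin": 6.5,"claw": 100},
    {"delta_pos": [0,0,0],"spin": 6.5,"claw": 100},
    {"delta_pos": [0,0,0],"spin": 6.5,"claw": 100},
  ],
)

```text
time: 0.35
tcp_pos: [0.1938, -0.6186, 0.2284]
tool_rot: [1.0, -0.025, -0.001, -0.003]
contact_force: [0.6, -1.1, 1.0]
opening: 0.0854
```

```bash
python3 - <<'E'
from h import *
togo([.5,-.2,.2],-2.2)
E
```

```text
t 0.35 tcp [ 193.8 -618.6  228.4] head -2.84 tilt [-0.0014  0.0052 -1.    ] open 85.44 F [ 0.6 -1.1  1. ]
tool-axes mm to go [ 285.2 -433.1   30.2] spin -0.64
```

Side and top views agree within 1 mm on the ticks, the tip gap reads 59–62 mm (59 stated), and the grips read 26–28 mm centre to centre (28 stated). Moving over.

Emit:
step_arm(
  steps=[
    {"delta_pos": [0.022,-0.033,0],"spin": -0.6,"claw": 100},
    {"delta_pos": [0.022,-0.033,0],"spin": 0,"claw": 100},
    {"delta_pos": [0.022,-0.033,0],"spin": 0,"claw": 100},
    {"delta_pos": [0.022,-0.033,0],"spin": 0,"claw": 100},
    {"delta_pos": [0.022,-0.033,0],"spin": 0,"claw": 100},
  ],
)

```text
time: 0.77
tcp_pos: [0.3043, -0.4612, 0.2242]
tool_rot: [0.999, -0.032, -0.006, -0.002]
contact_force: [0.0, -0.5, -0.1]
opening: 0.0854
```

Emit:
step_arm(
  steps=[
    {"delta_pos": [0.022,-0.033,0],"spin": 0,"claw": 100},
    {"delta_pos": [0.022,-0.033,0],"spin": 0,"claw": 100},
    {"delta_pos": [0.022,-0.033,0],"spin": 0,"claw": 100},
    {"delta_pos": [0.022,-0.033,0],"spin": 0,"claw": 100},
    {"delta_pos": [0.022,-0.033,0],"spin": 0,"claw": 100},
  ],
)

```text
time: 1.18
tcp_pos: [0.4274, -0.2941, 0.222]
tool_rot: [0.999, -0.033, -0.007, -0.002]
contact_force: [1.1, -1.4, 0.6]
opening: 0.0849
```

Emit:
step_arm(
  steps=[
    {"delta_pos": [0.015,-0.037,0],"spin": 0,"claw": 100},
    {"delta_pos": [0.015,-0.037,0],"spin": 0,"claw": 100},
    {"delta_pos": [0.015,-0.037,0],"spin": 0,"claw": 100},
    {"delta_pos": [0,-0.04,0],"spin": 0,"claw": 100},
    {"delta_pos": [0,-0.04,0],"spin": 0,"claw": 100},
  ],
)

```text
time: 1.6
tcp_pos: [0.4891, -0.0985, 0.2209]
tool_rot: [0.999, -0.033, -0.006, -0.002]
contact_force: [0.6, 0.6, 0.3]
opening: 0.0855
```

```bash
python3 - <<'E'
from h import *
togo([.508,.191,.1],-2.2)
E
```

```text
t 1.6 tcp [489.1 -98.5 220.9] head -3.78 tilt [-0.0119  0.0052 -0.9999] open 85.46 F [0.6 0.6 0.3]
tool-axes mm to go [   1.2 -289.6  122.1] spin -1.58
```

Emit:
step_arm(
  steps=[
    {"delta_pos": [0,-0.04,0],"spin": -0.8,"claw": 100},
    {"delta_pos": [0,-0.04,0],"spin": -0.8,"claw": 100},
    {"delta_pos": [0,-0.04,0],"spin": 0,"claw": 100},
    {"delta_pos": [0,-0.04,0],"spin": 0,"claw": 100},
    {"delta_pos": [0,-0.04,0],"spin": 0,"claw": 100},
  ],
)

```text
time: 2.02
tcp_pos: [0.496, 0.1093, 0.2206]
tool_rot: [1.0, -0.019, -0.007, -0.002]
contact_force: [0.5, 0.7, 0.2]
opening: 0.0854
```

Emit:
step_arm(
  steps=[
    {"delta_pos": [0,-0.04,0.015],"spin": 0,"claw": 100},
    {"delta_pos": [0,-0.03,0.02],"spin": 0,"claw": 100},
    {"delta_pos": [0,0,0.02],"spin": 0,"claw": 100},
    {"delta_pos": [0,0,0.02],"spin": 0,"claw": 100},
    {"delta_pos": [0,0,0],"spin": 0,"claw": 100},
  ],
)

```text
time: 2.43
tcp_pos: [0.4953, 0.1957, 0.1457]
tool_rot: [1.0, -0.009, -0.005, -0.006]
contact_force: [-0.1, -0.6, -0.6]
opening: 0.0855
```

```bash
python3 - <<'E'
from h import *
togo([.508,.191,.08],-2.2)
E
```

```text
t 2.43 tcp [495.3 195.7 145.7] head -1.01 tilt [-0.0097  0.013  -0.9999] open 85.51 F [-0.1 -0.6 -0.6]
tool-axes mm to go [13.5  5.3 65.5] spin 1.19
```

Emit:
step_arm(
  steps=[
    {"delta_pos": [0.007,0.003,0.02],"spin": 0.7,"claw": 100},
    {"delta_pos": [0.006,0.002,0.02],"spin": 0.5,"claw": 100},
    {"delta_pos": [0,0,0.015],"spin": 0,"claw": 100},
    {"delta_pos": [0,0,0],"spin": 0,"claw": 70},
    {"delta_pos": [0,0,0],"spin": 0,"claw": 70},
  ],
)

```text
time: 2.85
tcp_pos: [0.5091, 0.1898, 0.0908]
tool_rot: [1.0, -0.02, -0.005, -0.006]
contact_force: [0.4, 0.1, -0.4]
opening: 0.0637
```

```bash
python3 - <<'E'
from h import *
togo([.508,.191,.007],-2.2)
p,d=grab('top','t1');cv2.imwrite('pics/t1z.png',cv2.resize(p[160:320,160:300],None,fx=3.7,fy=3.7,interpolation=cv2.INTER_CUBIC))
p,d=grab('side','s1');cv2.imwrite('pics/s1z.png',cv2.resize(p[80:240,180:380],None,fx=3.7,fy=3.7,interpolation=cv2.INTER_CUBIC))
E
```

```text
t 2.85 tcp [509.1 189.8  90.8] head -2.33 tilt [-0.0091  0.0119 -0.9999] open 63.74 F [ 0.4  0.1 -0.4]
tool-axes mm to go [-0.3 -0.2 83.8] spin -0.13
```

View pics/t1z.png

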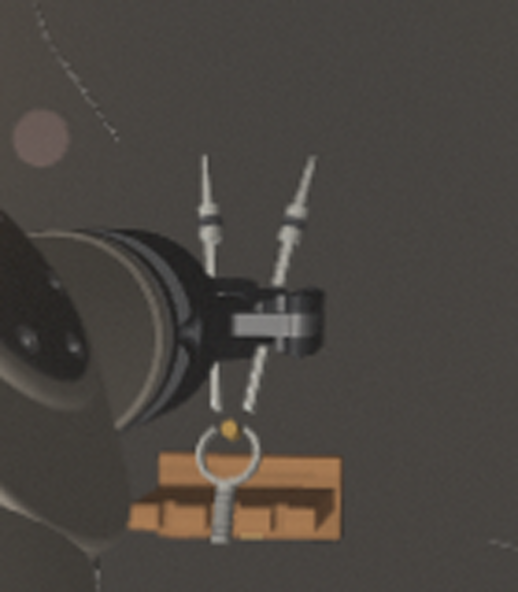

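View pics/s1z.png

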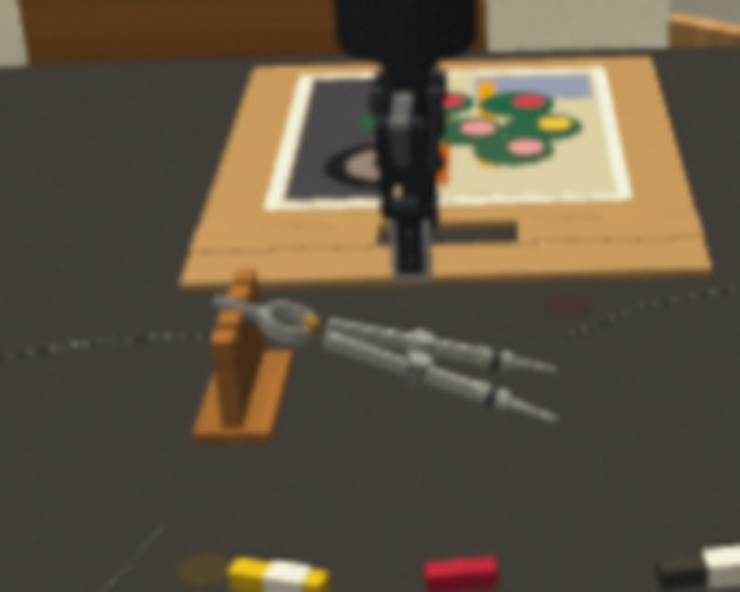

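The jaws are aligned over the grips in both views: fingers centred on x of the grips, straddling the legs. Descending.

Emit:
step_arm(
  steps=[
    {"delta_pos": [0,0,0.025],"spin": 0,"claw": 70},
    {"delta_pos": [0,0,0.025],"spin": 0,"claw": 70},
    {"delta_pos": [0,0,0.018],"spin": 0,"claw": 70},
    {"delta_pos": [0,0,0.008],"spin": 0,"claw": 70},
    {"delta_pos": [0,0,0],"spin": 0,"claw": 70},
  ],
)

```text
time: 3.37
tcp_pos: [0.516, 0.1928, 0.0217]
tool_rot: [1.0, -0.021, 0.004, -0.008]
contact_force: [0.1, -0.4, 0.6]
opening: 0.0602
```

```bash
python3 - <<'E'
from h import *
togo([.508,.191,.007],-2.2)
p,d=grab('side','s2');cv2.imwrite('pics/s2z.png',cv2.resize(p[80:240,180:380],None,fx=3.7,fy=3.7,interpolation=cv2.INTER_CUBIC))
E
```

```text
t 3.37 tcp [516.  192.8  21.7] head -2.46 tilt [ 0.0081  0.0167 -0.9998] open 60.21 F [ 0.1 -0.4  0.6]
tool-axes mm to go [-8.1  2.3 14.6] spin -0.26
```

View pics/s2z.png

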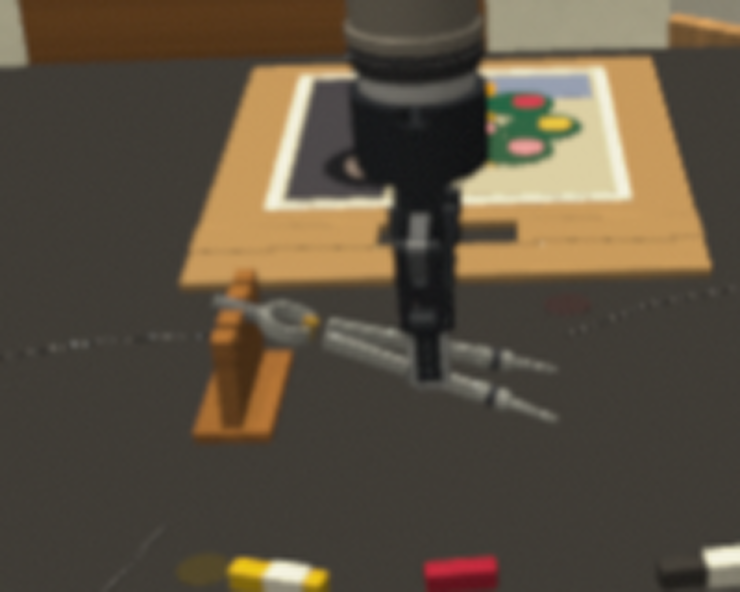

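The pads drifted about 8 mm too far towards the points. Correcting while going down.

Emit:
step_arm(
  steps=[
    {"delta_pos": [-0.005,0.0015,0.005],"spin": -0.2,"claw": 70},
    {"delta_pos": [-0.003,0.001,0.005],"spin": 0,"claw": 70},
    {"delta_pos": [0,0,0.004],"spin": 0,"claw": 70},
    {"delta_pos": [0,0,0],"spin": 0,"claw": 70},
  ],
)

```text
time: 3.75
tcp_pos: [0.5108, 0.192, 0.0117]
tool_rot: [1.0, -0.02, 0.008, -0.01]
contact_force: [-0.6, 0.3, -0.3]
opening: 0.0595
```

```bash
python3 - <<'E'
from h import *
togo([.508,.191,.007],-2.2)
E
```

```text
t 3.75 tcp [510.8 192.   11.7] head -2.27 tilt [ 0.0165  0.0193 -0.9997] open 59.47 F [-0.6  0.3 -0.3]
tool-axes mm to go [-2.8  1.2  4.6] spin -0.07
```

Emit:
step_arm(
  steps=[
    {"delta_pos": [-0.002,0.001,0.003],"spin": 0,"claw": 60},
    {"delta_pos": [-0.001,0,0.001],"spin": 0,"claw": 50},
    {"delta_pos": [0,0,0],"spin": 0,"claw": 43},
    {"delta_pos": [0,0,0],"spin": 0,"claw": 43},
    {"delta_pos": [0,0,0],"spin": 0,"claw": 43},
  ],
)

```text
time: 4.17
tcp_pos: [0.5089, 0.1918, 0.0088]
tool_rot: [1.0, -0.02, 0.01, -0.01]
contact_force: [-0.4, -1.0, -0.3]
opening: 0.0361
```

```bash
python3 - <<'E'
from h import *
togo([.508,.191,.007],-2.2)
p,d=grab('side','s3');cv2.imwrite('pics/s3z.png',cv2.resize(p[80:240,180:380],None,fx=3.7,fy=3.7,interpolation=cv2.INTER_CUBIC))
E
```

```text
t 4.17 tcp [508.9 191.8   8.8] head -2.28 tilt [ 0.0197  0.0206 -0.9996] open 36.1 F [-0.4 -1.  -0.3]
tool-axes mm to go [-0.9  0.9  1.7] spin -0.08
```

View pics/s3z.png

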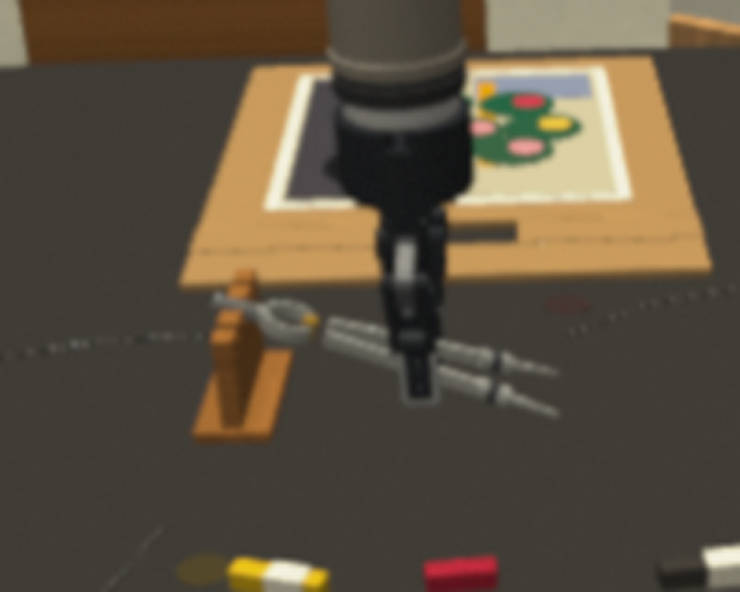

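The grips are caught and the legs visibly squeezed together. Closing to near the target width, then lifting.

Emit:
step_arm(
  steps=[
    {"delta_pos": [0,0,0],"spin": 0,"claw": 38},
    {"delta_pos": [0,0,0],"spin": 0,"claw": 38},
    {"delta_pos": [0,0,0],"spin": 0,"claw": 38},
  ],
)

```text
time: 4.47
tcp_pos: [0.5095, 0.1918, 0.009]
tool_rot: [1.0, -0.02, 0.01, -0.011]
contact_force: [-0.4, -1.3, 0.8]
opening: 0.0329
```

Emit:
step_arm(
  steps=[
    {"delta_pos": [0,0,-0.01],"spin": 0,"claw": 38},
    {"delta_pos": [0,0,-0.015],"spin": 0,"claw": 38},
    {"delta_pos": [0,0,-0.02],"spin": 0,"claw": 38},
    {"delta_pos": [0,0,-0.02],"spin": 0,"claw": 38},
    {"delta_pos": [0,0,-0.02],"spin": 0,"claw": 38},
  ],
)

```text
time: 4.88
tcp_pos: [0.5024, 0.1881, 0.0933]
tool_rot: [1.0, -0.019, 0.003, -0.008]
contact_force: [0.6, -0.2, -0.8]
opening: 0.032
```

Emit:
step_arm(
  steps=[
    {"delta_pos": [0,0,-0.01],"spin": 0,"claw": 38},
    {"delta_pos": [0,0,0],"spin": 0,"claw": 38},
    {"delta_pos": [0,0,0],"spin": 0,"claw": 38},
  ],
)

```text
time: 5.13
tcp_pos: [0.5046, 0.189, 0.1088]
tool_rot: [1.0, -0.019, 0.007, -0.01]
contact_force: [-0.8, 0.3, -1.1]
opening: 0.0329
```

```bash
python3 - <<'E'
from h import *
togo([.45,-.194,.1],1.9)
p,d=grab('side','s4');cv2.imwrite('pics/s4z.png',cv2.resize(p[40:200,180:380],None,fx=3.7,fy=3.7,interpolation=cv2.INTER_CUBIC))
p,d=grab('top','t4');cv2.imwrite('pics/t4z.png',cv2.resize(p[160:320,160:300],None,fx=3.7,fy=3.7,interpolation=cv2.INTER_CUBIC))
E
```

```text
t 5.13 tcp [504.6 189.  108.8] head -2.23 tilt [ 0.0149  0.0189 -0.9997] open 32.87 F [-0.8  0.3 -1.1]
tool-axes mm to go [-39.8 384.9   0.7] spin -4.13
```

View pics/s4z.png

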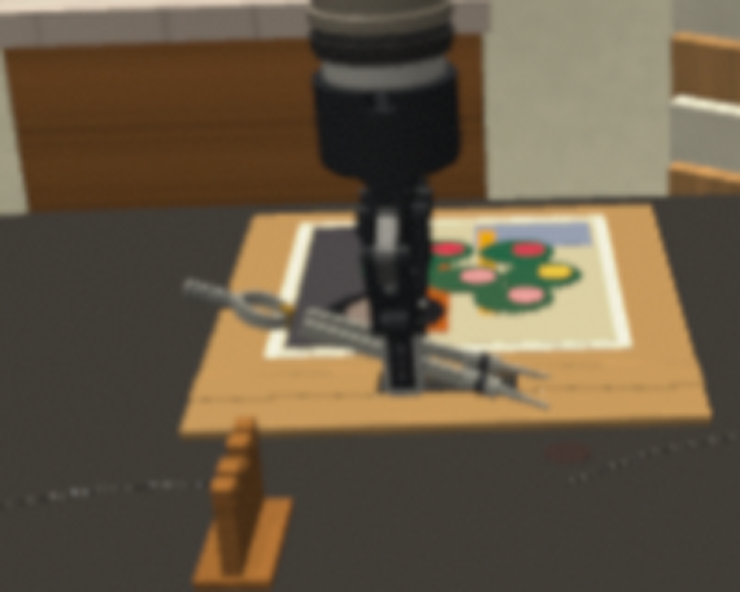

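View pics/t4z.png

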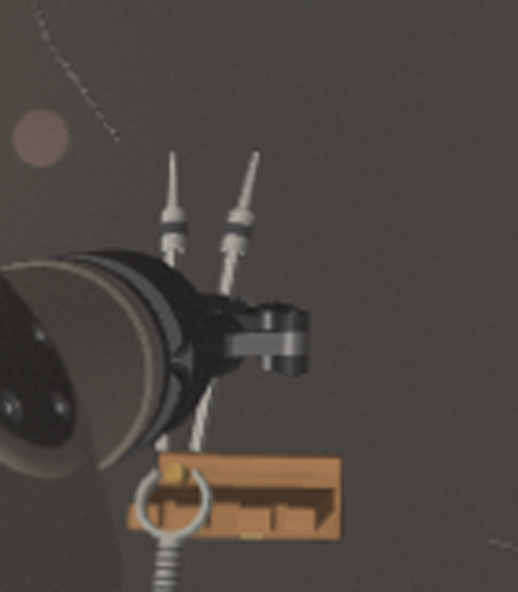

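The dividers are held clear of the rest. Tips are at (172,152) and (257,152) in the top crop and at (548,377) and (548,406) in the side crop. I'll triangulate them relative to the TCP.

```bash
cat >> h.py <<'E'
def zz(x,y,f,ox,oy): return [(x+.5)/f-.5+ox,(y+.5)/f-.5+oy]
def tri(ut,us):
    A=np.zeros((3,3));b=np.zeros(3)
    L=[]
    for n,u in(('top',ut),('side',us)):
        o,d=ray(n,[u]);d=d[0]/np.linalg.norm(d[0]);P=np.eye(3)-np.outer(d,d);A+=P;b+=P@o;L.append((o,P))
    X=np.linalg.solve(A,b);return X,max(np.linalg.norm(P@(X-o)) for o,P in L)
def report(tl,tr,head=1.9):
    s=observe();M=Rotation.from_quat(s['tool_rot']).as_matrix()
    for n,t in(('L',tl),('R',tr)): print(n,np.round(t[0]*1e3,1),'res',round(t[1]*1e3,1),'in tool',np.round(M.T@(t[0]-s['tcp_pos'])*1e3,1))
    print('gap',np.linalg.norm(tl[0]-tr[0])*1e3,'mid-tcp',np.round(((tl[0]+tr[0])/2-s['tcp_pos'])*1e3,1))
E
python3 - <<'E'
from h import *
T=lambda x,y:zz(x,y,3.7,160,160);S=lambda x,y:zz(x,y,3.7,180,40)
report(tri(T(172,152),S(548,377)),tri(T(257,152),S(548,406)))
E
```

```text
L [584.6 207.3  99.9] res 0.0 in tool [ 79.5 -21.4   9.4]
R [583.3 165.8 100.8] res 0.3 in tool [79.9 20.1  7.7]
gap 41.521367728992374 mid-tcp [79.8 -2.3 -7.5]
```

Emit:
step_arm(
  steps=[
    {"delta_pos": [-0.002,0.015,0],"spin": -1.0,"claw": 37.5},
    {"delta_pos": [-0.003,0.025,0],"spin": -1.0,"claw": 37.5},
    {"delta_pos": [-0.003,0.03,0],"spin": -1.0,"claw": 37.5},
    {"delta_pos": [-0.003,0.03,0],"spin": -1.0,"claw": 37.5},
    {"delta_pos": [-0.003,0.03,0],"spin": 0,"claw": 37.5},
  ],
)

```text
time: 5.65
tcp_pos: [0.4869, 0.0642, 0.0996]
tool_rot: [1.0, 0.026, 0.003, -0.012]
contact_force: [0.8, 0.6, -0.6]
opening: 0.032
```

Emit:
step_arm(
  steps=[
    {"delta_pos": [-0.003,0.03,0],"spin": 0,"claw": 37.5},
    {"delta_pos": [-0.003,0.03,0],"spin": 0,"claw": 37.5},
    {"delta_pos": [-0.003,0.03,0],"spin": 0,"claw": 37.5},
    {"delta_pos": [-0.003,0.03,0],"spin": 0,"claw": 37.5},
    {"delta_pos": [-0.003,0.03,0],"spin": 0,"claw": 37.5},
  ],
)

```text
time: 6.07
tcp_pos: [0.4734, -0.0928, 0.0894]
tool_rot: [1.0, 0.027, -0.004, -0.013]
contact_force: [0.3, 0.5, -0.1]
opening: 0.0321
```

```bash
python3 - <<'E'
from h import *
togo([.4517,-.1999,.1],2)
E
```

```text
t 6.07 tcp [473.4 -92.8  89.4] head 3.14 tilt [-0.0077  0.026  -0.9996] open 32.15 F [ 0.3  0.5 -0.1]
tool-axes mm to go [-27.6 105.4 -13.2] spin 1.14
```

Emit:
step_arm(
  steps=[
    {"delta_pos": [-0.006,0.025,0],"spin": 0.5,"claw": 37.5},
    {"delta_pos": [-0.006,0.025,0],"spin": 0.5,"claw": 37.5},
    {"delta_pos": [-0.006,0.025,0],"spin": 0,"claw": 37.5},
    {"delta_pos": [-0.005,0.02,0],"spin": 0,"claw": 37.5},
    {"delta_pos": [0,0,0],"spin": 0,"claw": 37.5},
  ],
)

```text
time: 6.48
tcp_pos: [0.4469, -0.2001, 0.0802]
tool_rot: [1.0, 0.013, -0.01, -0.014]
contact_force: [0.4, -1.0, -0.3]
opening: 0.0321
```

Emit:
step_arm(
  steps=[
    {"delta_pos": [0,0,0.015],"spin": 0,"claw": 37.5},
    {"delta_pos": [0,0,0.015],"spin": 0,"claw": 37.5},
    {"delta_pos": [0,0,0],"spin": 0,"claw": 37.5},
    {"delta_pos": [0,0,0],"spin": 0,"claw": 37.5},
  ],
)

```text
time: 6.82
tcp_pos: [0.4435, -0.1992, 0.0458]
tool_rot: [1.0, 0.011, -0.013, -0.015]
contact_force: [0.3, 1.0, -0.2]
opening: 0.0321
```

```bash
python3 - <<'E'
from h import *
togo([.4517,-.1999,.03],2)
p,d=grab('side','s5');cv2.imwrite('pics/s5z.png',cv2.resize(p[220:380,200:400],None,fx=4,fy=4,interpolation=cv2.INTER_CUBIC))
p,d=grab('top','t5');cv2.imwrite('pics/t5z.png',cv2.resize(p[160:270,350:490],None,fx=5,fy=5,interpolation=cv2.INTER_CUBIC))
E
```

```text
t 6.82 tcp [ 443.5 -199.2   45.8] head 1.27 tilt [-0.0258  0.0303 -0.9992] open 32.07 F [ 0.3  1.  -0.2]
tool-axes mm to go [ 8.6  1.3 15.5] spin -0.73
```

View pics/s5z.png

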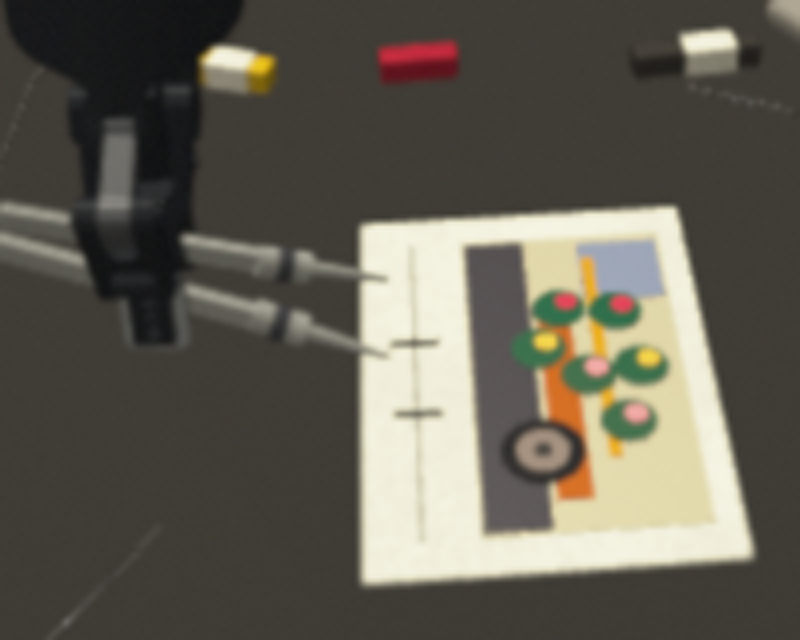

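View pics/t5z.png

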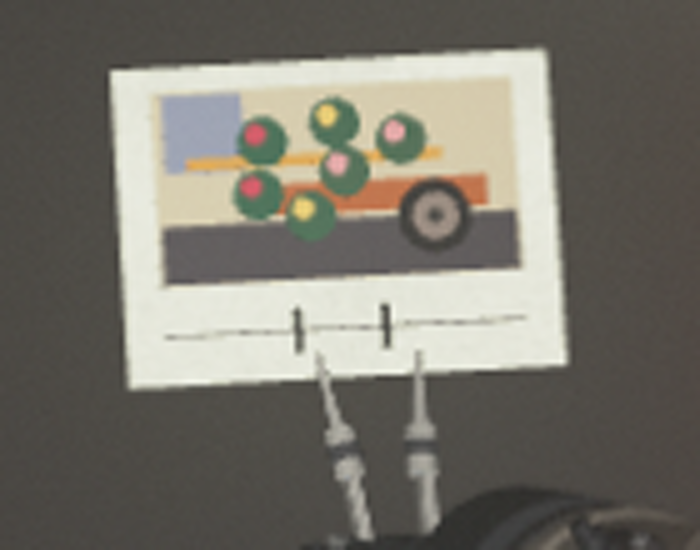

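Both views show the tips clear of the paper, short of the ticks and offset to the right. Top crop: tips (319,354) and (419,352), ticks (298,331) and (386,327). Side crop: tips (387,278) and (387,355).

```bash
python3 - <<'E'
from h import *
T=lambda x,y:zz(x,y,5,350,160);S=lambda x,y:zz(x,y,4,200,220)
tl,tr=tri(T(319,353),S(387,278)),tri(T(419,351),S(388,355));report(tl,tr)
a,b=tri(T(298,331),S(415,343)),tri(T(386,327),S(418,413));report(a,b)
s=observe();M=Rotation.from_quat(s['tool_rot']).as_matrix()
print('need tool',M.T@((a[0]+b[0])/2-(tl[0]+tr[0])/2)*1e3)
f=lambda p,q:np.degrees(np.arctan2(-(p-q)[0],(p-q)[1]))
print('yaw tips',f(tl[0],tr[0]),'ticks',f(a[0],b[0]))
E
```

```text
L [ 522.3 -178.1   34.6] res 0.2 in tool [ 79.2 -19.   10.4]
R [ 522.8 -217.6   34.2] res 0.4 in tool [78.8 20.5  9.6]
gap 39.56543857084468 mid-tcp [ 78.8   1.3 -12. ]
L [ 530.9 -178.3    1.4] res 0.2 in tool [ 88.6 -17.6  43.4]
R [ 531.9 -214.6    1.6] res 0.5 in tool [88.8 18.6 42. ]
gap 36.262152838803026 mid-tcp [ 87.6   2.8 -44.9]
need tool [ 9.66559743 -0.22380335 32.69603751]
yaw tips 0.6941871723868399 ticks 1.6982066581741762
```

Emit:
step_arm(
  steps=[
    {"delta_pos": [0.004,0,0.008],"spin": -0.5,"claw": 36.8},
    {"delta_pos": [0.004,0,0.007],"spin": -0.4,"claw": 36.8},
    {"delta_pos": [0.002,0,0.005],"spin": 0,"claw": 36.8},
    {"delta_pos": [0,0,0],"spin": 0,"claw": 36.8},
    {"delta_pos": [0,0,0],"spin": 0,"claw": 36.8},
  ],
)

```text
time: 7.33
tcp_pos: [0.4569, -0.1972, 0.0258]
tool_rot: [1.0, 0.021, -0.01, -0.015]
contact_force: [0.5, -0.0, -0.3]
opening: 0.0313
```

```bash
python3 - <<'E'
from h import *
togo([.4517,-.1999,.018],2)
p,d=grab('side','s6');cv2.imwrite('pics/s6z.png',cv2.resize(p[270:340,260:340],None,fx=8,fy=8,interpolation=cv2.INTER_CUBIC))
p,d=grab('top','t6');cv2.imwrite('pics/t6z.png',cv2.resize(p[200:270,370:460],None,fx=8,fy=8,interpolation=cv2.INTER_CUBIC))
E
```

```text
t 7.33 tcp [ 456.9 -197.2   25.8] head 2.45 tilt [-0.021   0.0289 -0.9994] open 31.34 F [ 0.5 -0.  -0.3]
tool-axes mm to go [-5.1  2.7  7.9] spin 0.45
```

View pics/s6z.png

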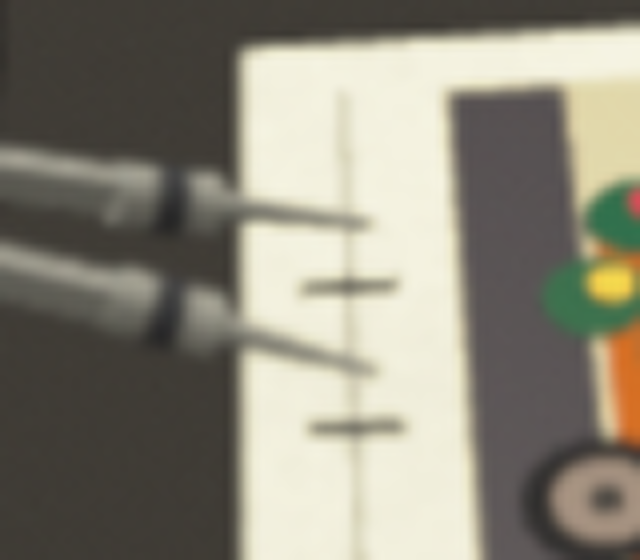

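View pics/t6z.png

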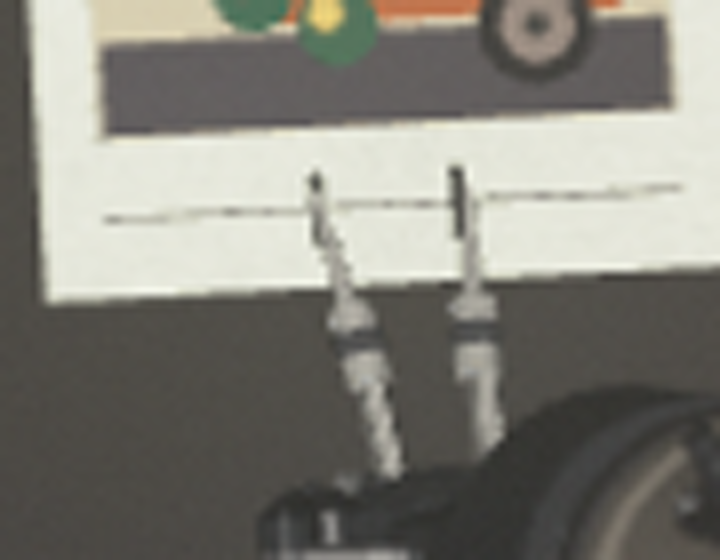

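```bash
cat > m6.py <<'E'
from h import *
def go(T,S,l,ls,r,rs,a,as_,b,bs):
    tl,tr=tri(T(*l),S(*ls)),tri(T(*r),S(*rs));report(tl,tr)
    a,b=tri(T(*a),S(*as_)),tri(T(*b),S(*bs));report(a,b)
    M=Rotation.from_quat(observe()['tool_rot']).as_matrix()
    print('need tool',M.T@((a[0]+b[0])/2-(tl[0]+tr[0])/2)*1e3,'L',M.T@(a[0]-tl[0])*1e3,'R',M.T@(b[0]-tr[0])*1e3)
E
python3 - <<'E'
from m6 import *
go(lambda x,y:zz(x,y,8,370,200),lambda x,y:zz(x,y,8,260,270),(317,190),(368,223),(471,190),(374,370),(317,208),(349,286),(457,202),(356,427))
E
```

```text
L [ 535.4 -175.2   14.6] res 0.5 in tool [ 79.9 -18.5  10.4]
R [ 535.6 -214.    15.2] res 0.5 in tool [78.4 20.2  8.7]
gap 38.79744494092637 mid-tcp [ 78.9   2.8 -11.2]
L [ 531.  -178.3    1.5] res 0.1 in tool [ 75.5 -15.2  23.5]
R [ 532.1 -214.4    1.4] res 0.2 in tool [75.1 20.9 22.6]
gap 36.15713743556052 mid-tcp [ 74.9   1.  -24.6]
need tool [-3.7808921   2.01783139 13.48246183] L [-4.3170045   3.31174014 13.08455194] R [-3.24477969  0.72392264 13.88037171]
```

Emit:
step_arm(
  steps=[
    {"delta_pos": [-0.002,0.001,0.003],"spin": 0,"claw": 36.5},
    {"delta_pos": [-0.0015,0.001,0.003],"spin": 0,"claw": 36.5},
    {"delta_pos": [0,0,0.002],"spin": 0,"claw": 36.5},
    {"delta_pos": [0,0,0],"spin": 0,"claw": 36.5},
    {"delta_pos": [0,0,0],"spin": 0,"claw": 36.5},
  ],
)

```text
time: 7.85
tcp_pos: [0.4525, -0.2001, 0.0178]
tool_rot: [1.0, 0.021, -0.01, -0.014]
contact_force: [0.3, 0.3, -0.2]
opening: 0.0309
```

```bash
python3 - <<'E'
from h import *
togo([.453,-.1992,.0165],2)
p,d=grab('side','s7');cv2.imwrite('pics/s7z.png',cv2.resize(p[270:340,260:340],None,fx=8,fy=8,interpolation=cv2.INTER_CUBIC))
p,d=grab('top','t7');cv2.imwrite('pics/t7z.png',cv2.resize(p[200:270,370:460],None,fx=8,fy=8,interpolation=cv2.INTER_CUBIC))
E
```

```text
t 7.85 tcp [ 452.5 -200.1   17.8] head 2.37 tilt [-0.0204  0.0279 -0.9994] open 30.87 F [ 0.3  0.3 -0.2]
tool-axes mm to go [ 0.6 -0.8  1.4] spin 0.37
```

View pics/s7z.png

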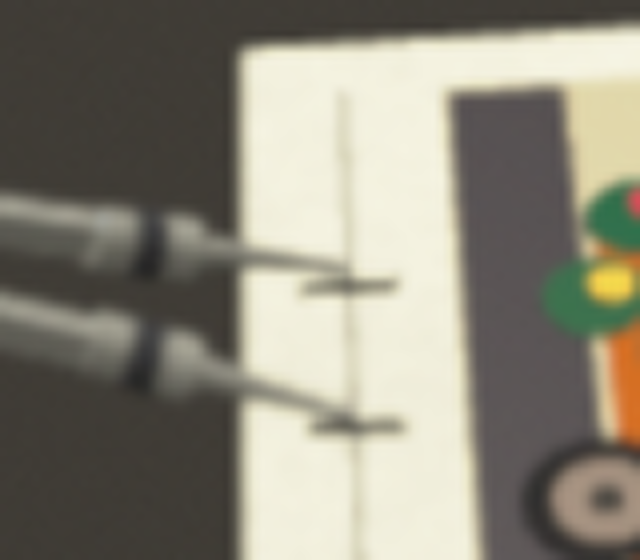

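View pics/t7z.png

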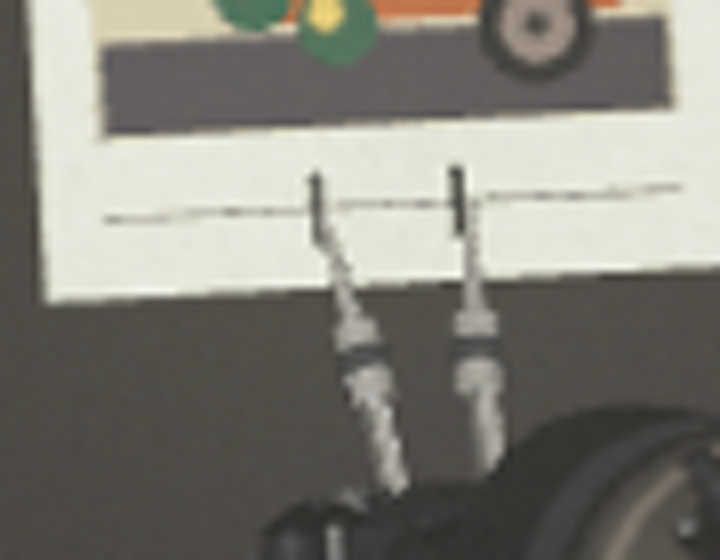

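```bash
python3 - <<'E'
from m6 import *
go(lambda x,y:zz(x,y,8,370,200),lambda x,y:zz(x,y,8,260,270),(319,208),(347,268),(471,207),(352,415),(317,208),(349,286),(457,202),(356,427))
E
python3 - <<'E'
import numpy as np,cv2
a=np.load('pics/t7.npz')['p'][215:240,400:440];cv2.imwrite('pics/t7y.png',cv2.resize(a,None,fx=18,fy=18,interpolation=cv2.INTER_NEAREST))
E
```

```text
L [ 530.9 -177.8    5.7] res 0.3 in tool [ 79.4 -18.7  11.3]
R [ 531.2 -216.4    6.5] res 0.6 in tool [78.1 19.9  9.3]
gap 38.675968742111515 mid-tcp [ 78.5   2.9 -11.8]
L [ 531.  -178.3    1.5] res 0.1 in tool [ 79.5 -18.   15.4]
R [ 532.1 -214.4    1.4] res 0.2 in tool [79.1 18.1 14.5]
gap 36.15713743556052 mid-tcp [ 79.    3.7 -16.5]
need tool [ 0.59099175 -0.583157    4.69379913] L [0.12534745 0.64684444 4.16221701] R [ 1.05663604 -1.81315844  5.22538125]
```

View pics/t7y.png

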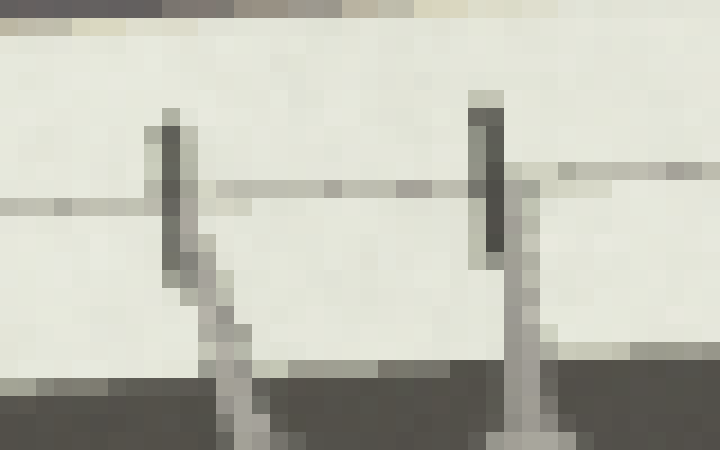

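Residuals are already within tolerance: left about 0.6 mm, right about 2 mm, roughly 4.5 mm above the paper. One small nudge to centre both tips.

Emit:
step_arm(
  steps=[
    {"delta_pos": [0.0005,-0.001,0.001],"spin": 0,"claw": 36.1},
    {"delta_pos": [0,0,0],"spin": 0,"claw": 36.1},
    {"delta_pos": [0,0,0],"spin": 0,"claw": 36.1},
    {"delta_pos": [0,0,0],"spin": 0,"claw": 36.1},
    {"delta_pos": [0,0,0],"spin": 0,"claw": 36.1},
  ],
)

```text
time: 8.37
tcp_pos: [0.4536, -0.1988, 0.0172]
tool_rot: [1.0, 0.021, -0.009, -0.014]
contact_force: [-0.9, 0.1, -0.3]
opening: 0.0313
```

Emit:
step_arm(
  steps=[
    {"delta_pos": [0,0,0],"spin": 0,"claw": 36.1},
    {"delta_pos": [0,0,0],"spin": 0,"claw": 36.1},
    {"delta_pos": [0,0,0],"spin": 0,"claw": 36.1},
    {"delta_pos": [0,0,0],"spin": 0,"claw": 36.1},
    {"delta_pos": [0,0,0],"spin": 0,"claw": 36.1},
  ],
)

```text
time: 8.78
tcp_pos: [0.4537, -0.1989, 0.0173]
tool_rot: [1.0, 0.021, -0.009, -0.014]
contact_force: [-0.8, 0.1, -0.3]
opening: 0.0311
```

```bash
python3 - <<'E'
from h import *
togo([.453,-.1992,.0165],2)
p,d=grab('side','s8');a=cv2.resize(p[290:330,290:320],None,fx=14,fy=14,interpolation=cv2.INTER_NEAREST);cv2.imwrite('pics/s8z.png',a)
p,d=grab('top','t8');cv2.imwrite('pics/t8z.png',cv2.resize(p[215:240,400:440],None,fx=18,fy=18,interpolation=cv2.INTER_NEAREST))
togo([.453,-.1992,.0165],2)
E
```

```text
t 8.78 tcp [ 453.7 -198.9   17.3] head 2.4 tilt [-0.0191  0.0276 -0.9994] open 31.11 F [-0.8  0.1 -0.3]
tool-axes mm to go [-0.7  0.3  0.8] spin 0.4
t 8.88 tcp [ 453.7 -198.9   17.3] head 2.4 tilt [-0.0191  0.0276 -0.9994] open 30.87 F [ 0.   0.6 -0.7]
tool-axes mm to go [-0.7  0.3  0.8] spin 0.4
```

View pics/s8z.png

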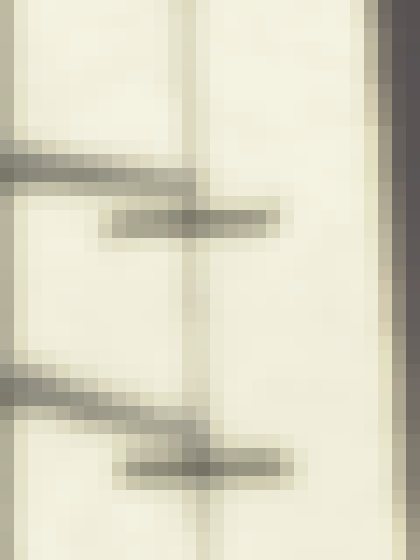

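View pics/t8z.png

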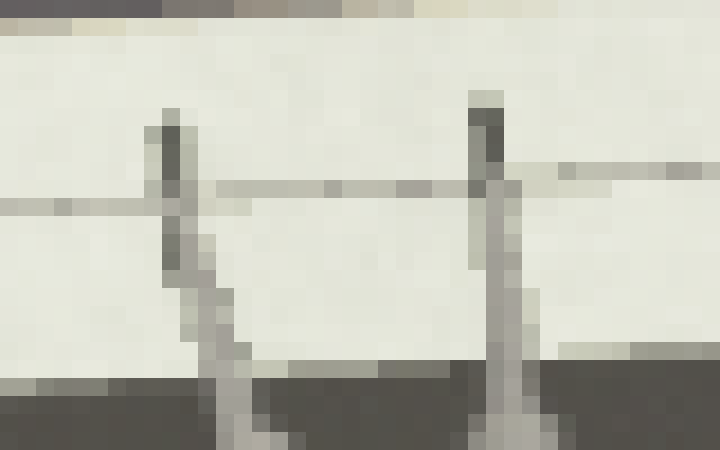

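Both tips sit on their ticks in both views. In the top crop they are at (178,198) and (503,188) against ticks at (171,…) and (490,…). After parallax that leaves under 1 mm in the top view, about 4 mm above the paper. The pose has been steady for more than 0.6 s, so I'm handing in.

```bash
python3 - <<'E'
from h import *
ticket.job_done(); togo([.453,-.1992,.0165],2)
E
```

```text
the job is handed in; nothing more can be done
the job is handed in; nothing more can be done
```

I lifted the dividers off the rest by their grips, carried them over the pastels to the print, and squeezed them until each point was over a tick. I then held still for about 0.9 s and handed the job in at about 8.9 s of the 40 s. It reports no verdict, so the result below rests on my own checks.

- **Tips on ticks:** In the top view, corrected for parallax, each point was about 0.5 mm or less from the middle of its tick across (limit 3.5 mm). By the side view, assuming both points at about 4 mm, they were about 1–2 mm off.
- **Height and steadiness:** The points were about 4 mm above the paper. The arm pose was unchanged to 0.1 mm, and the force readings were at noise level.
- **Other objects:** I did not run a final check on the pastels, eraser and stump, but the path passed well above them.
- **Gap readings disagree:** The ticks measured 36.2 mm apart. For the tips, the finger opening of about 31 mm implies a gap near 34–35 mm. A triangulated measurement just before the last nudge gave 38.7 mm, and it read about 2 mm too wide on the open dividers. I set the squeeze by comparing tips and ticks directly in the pictures.
- **Tool tilt:** The tool drifted to about 2° off vertical during the moves. I couldn't correct that, but it stays within tolerance.

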